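Slide a toroidal core under the tester's pickup bridge and start the test

ROBOT

A 7-joint arm with a two-finger parallel gripper is mounted at the origin on the work surface. World frame = base frame: x ahead of the robot, y to its left, z up, the work surface at z = 0. Lengths are in m, angles in rad, forces in N, time in s.
With the tool pointing down it reaches from about 0.4 to 0.85 m from the base axis. Payload 10.4 kg.
Tool frame: the origin (TCP) lies midway between the tips of the shut fingers; the grasp point (between the pads) lies 19 mm behind it; x points along the fingers, y is the direction in which the jaws open and shut, and the axes are right-handed (so a half turn about x gives the same grasp; the last joint's range is limited). The gripper opens to 87 mm and grips with 3 to 60 N. Pads are 19 mm wide; open, the fingers measure 117 mm over their backs; the gripper's body (75 mm by 190 mm) begins 51 mm behind the grasp point.
Start: joints at [-1.26, 0.332, -0.065, 1.46, 0.022, 1.35, -0.088], TCP at [0.205, 0.591, 0.223] pointing down, gripper open.
Joint ranges: [-2.6, 2.6], [-0.5, 2.12], [-1.47, 1.34], [0.16, 2.42], [-1.27, 4.41], [0.06, 2.06], [-2.6, 2.6]. Speed limits (rad/s): [2.22, 2.22, 2.79, 2.79, 3.14, 3.14, 3.14].

INTERFACE

Orientations are given as a unit quaternion [w, x, y, z].
In Python, from workcell import robot, viewer, job gives the robot as it stands.
- The arm moves only by the tool jog_arm, never from a script. Its argument "deltas" is a list that holds one entry, the list of rows, each a list of 4 numbers: the shift along the world's x, y, z in mm, then the turn about the world's z in rad. In form: [[[tx, ty, tz, yaw], ...]]. A call has 1 to 8 rows; each row shifts and turns the pose as measured when the row begins; what a row does not reach is not made up. A row lasts 1/12 s, in which the tool goes at most 41.7 mm and 7.16 degrees, less where a joint would pass 70% of its speed; a pose out of reach is approached as far as the arm can. A call is refused whole if a number of a shift passes 41.7 or a number of a turn 0.125, either way. A call with a gripper value outside its range is refused whole. "gripper" is the closure, from -1 (fully open) to 1 (shut), set as the call begins (left out, the last holds). The fingers move at their own pace and stop on an object; the grip force is fixed at half the most. Time passes only in rows, so rows that do not move let the fingers close. It gives the time, the measured TCP pose, the force and the opening at its end, in the units of the state.
- robot.sense(): the state, without advancing time (a new reading comes with each control period).
- viewer.capture(name): name is "scene" or "top" or "wrist"; returns (picture, depth): 420x560x3 uint8, blue, green, red; 420x560 float32, m along the optical axis (not along the pixel's ray), 0 where there is no reading.
- viewer.camera_params(name): a dict with "intrinsics" (3x3 intrinsics, pixels), "R" (3x3) and "t" (3): a world point X has camera coordinates R X + t. Camera axes: x right, y down, z forward; pixel columns grow to the right and rows downward; lengths in m; the calibration is good to about 2 mm. A picture is of the moment at which its call begins: read the wrist's pose just before it. camera_params takes no time and is no camera call; for the wrist camera it gives the pose at the moment of the call.
- job.sign_off(): hands the job in, once; it reports no verdict.
The state is a dict: "clock": time; "joint_pos": joint angles; "qvel": joint speeds; "joint_torque": joint torques, N m; "eef_pos": TCP position; "tcp_rot": TCP orientation; "contact_force": force on the tool from outside, world axes, zero at the start; "wrist_torque": the same for the moment, N m; "finger_gap": opening from 0.0 (shut) to 1.0 (fully open).
Only numpy, scipy, OpenCV 4.12 (cv2) and the standard library are available. Lean on these libraries where they do the work, as an engineer would, in place of code of your own. Each camera call takes 0.05 s, during which the arm holds its last target. There are 200 camera calls.

TASK

Push the lowest of the three ring cores lying loose on the open bench across it and under the low bar of the tester's bridge, from the bridge's open side, until it is fully home against both faces of the V-shaped stop behind the bar; then press the start button all the way down and let it come back up. Only push the core with the fingers: keep it flat on the bench, never lift, carry or tip it, and do not press the button before the core is home. Leave everything else on the bench where it is.

Things in the scene. Friction and masses are not known exactly. Their poses are not given: they have to be found in the camera images.
- core: the core to be tested: a dark steel ring lying flat on the bench, outside diameter 84 mm, hole 44 mm, height 26 mm, about 0.6 to 0.9 kg; the lowest of the three dark ring cores lying singly on the open bench (not the stacked ones nor those in the blue bin). Origin at the centre of its underside, z up; its yaw does not matter.
- bridge: the tester's metal pickup bridge, fixed to the bench and rigid, turned up to 17 degrees. Origin: the point of the bench where the centre of the core's underside lies when the core is home; y axis: the direction in which the core slides in (open side -y, bare bench), x across, z up. Rails inside x = -52 and 52 mm (8 mm high) and a cross piece (12 mm high) reach back to y = 72 mm.
- bar_under (a point): middle of the underside of the bridge's bar, 30 mm above the bench (4 mm more than the core) and straight above the home point. The bar is 140 mm along the bridge's x, 30 mm deep (y -15 to 15), its top with bolts 53 mm above the bench; inner faces of its two legs at x = -52 and 52 mm; feet out to x = -95 and 95 mm, y -22 to 22, 10 mm high.
- v_stop (a point): top of the V stop's middle, 50 mm beyond the home point along the bridge's y, 18 mm above the bench. The V opens to -y: two upright faces touch the core's rim at 40 degrees either side of the bridge's y direction and centre the core as it is pushed in.
- start_top (a point): centre of the top of the start button, a black round plunger 28 mm in diameter in a collar on a small grey box (70 x 60 mm, 30 mm high) fixed to the bench; it is pressed straight down
- start (a joint): travel of the start button in m: 0 released, 0.006 fully down (a spring, about 5 N when fully down; it springs back by itself)
- tall_core: bystander: a narrower, taller dark steel ring core, outside diameter 60 mm, height 45 mm; origin at the centre of its underside
- big_core: bystander: the largest dark steel ring core, outside diameter 96 mm, height 50 mm; origin at the centre of its underside
- cap: bystander: white plastic end-cap ring lying flat, outside diameter 86 mm, height 8 mm; origin at the centre of its underside
- bobbin: bystander: small white plastic bobbin standing upright, diameter 48 mm, height 40 mm; origin at the centre of its underside
- driver: bystander: screwdriver lying on the bench, 170 mm long along its x axis; origin on its underside
- calliper: bystander: calliper lying flat, 200 mm long along its x axis, jaws 50 mm long to its +y near the -x end, up to 12 mm high; origin at the middle of the beam's underside
- jar: bystander: brown glass jar with a white lid, diameter 56 mm, height 75 mm; origin at the centre of its underside
Things that resemble listed ones, but are neither listed nor needed, are in the scene too. Of the things that look like the bridge, take the one that is farthest from the robot's base at the start. What is shaped like the core but pink or purple is not meant.

How it is judged:
By the outcome, as a careful person would: the job done as asked, in the order asked, and still so for the second after the job is handed in, with the robot touching nothing.
It also fails if it takes over 58 s, if anything falls off the work surface, if the arm or the gripper's body presses on something with over 40 N, if the wrist force passes 120 N, or if a joint passes its speed limit or range.

## Working session

There is one attempt and no reset: what is moved stays moved. The work goes in short steps, Python scripts to look and compute and a tool call to move; the robot and the scene stay as the last step left them, time stands still between calls to the robot, and variables do not carry over. Pictures are saved under pics/ and viewed, about 8 in all and at most 12, crops included, and the job is handed in when it is done.

Besides the shell and the picture viewer there is one more tool, called after "Call:" as name(argument=value, ...), one argument or row to a line, values as JSON. jog_arm: Moves the arm, as the interface text tells. Its arguments: {"type":"object","properties":{"deltas":{"type":"array"},"gripper":{"type":"number"}},"required":["deltas"]}

```bash
mkdir -p pics
cat > h.py <<'E'
import numpy as np, cv2
from workcell import robot, viewer, job
def snap(n,f=None):
    p=viewer.camera_params(n); im,d=viewer.capture(n)
    np.savez(f'{n}.npz',im=im,d=d,K=p['intrinsics'],R=p['R'],t=p['t'])
    if f: cv2.imwrite(f'pics/{f}.png',im)
def load(n):
    z=np.load(f'{n}.npz'); return z
def cloud(n):
    z=load(n); d=z['d']; v,u=np.mgrid[:420,:560]
    c=np.stack([u,v,np.ones_like(u)],-1)@np.linalg.inv(z['K']).T*d[...,None]
    return z['im'],(c-z['t'])@z['R'],d>0   # R^T(c-t)
def proj(n,X):
    z=load(n); c=z['R']@np.array(X)+z['t']; q=z['K']@c; return q[:2]/q[2]
E
python3 - <<'E'
from h import *
s=robot.sense(); print({k:np.round(v,3) for k,v in s.items()})
snap('top','top0'); snap('scene','scene0')
im,P,ok=cloud('top')
a=cv2.resize(im,None,fx=1.4,fy=1.4); cv2.imwrite('pics/top0.png',a)
print(P[210,280],P[20,20],P[400,540])
E
```

```text
{'clock': np.float64(0.0), 'joint_pos': array([-1.26 ,  0.333, -0.065,  1.461,  0.022,  1.35 , -0.089]), 'qvel': array([-0.001, -0.001, -0.   ,  0.   , -0.001,  0.001, -0.   ]), 'joint_torque': array([-0.0000e+00, -6.2326e+01,  2.5000e-02, -3.8990e+01, -6.1000e-02,
        4.0000e-02,  0.0000e+00]), 'eef_pos': array([0.205, 0.59 , 0.222]), 'tcp_rot': array([ 0.697,  0.117,  0.697, -0.118]), 'contact_force': array([ 0.218, -0.386, -1.031]), 'wrist_torque': array([-0.016, -0.03 ,  0.05 ]), 'finger_gap': np.float64(1.002)}
[ 5.54090439e-01 -3.61154144e-02  5.42823653e-04] [ 1.51957879  1.0740637  -0.74539868] [ 0.09215487 -0.62918485  0.00139944]
```

View pics/top0.png

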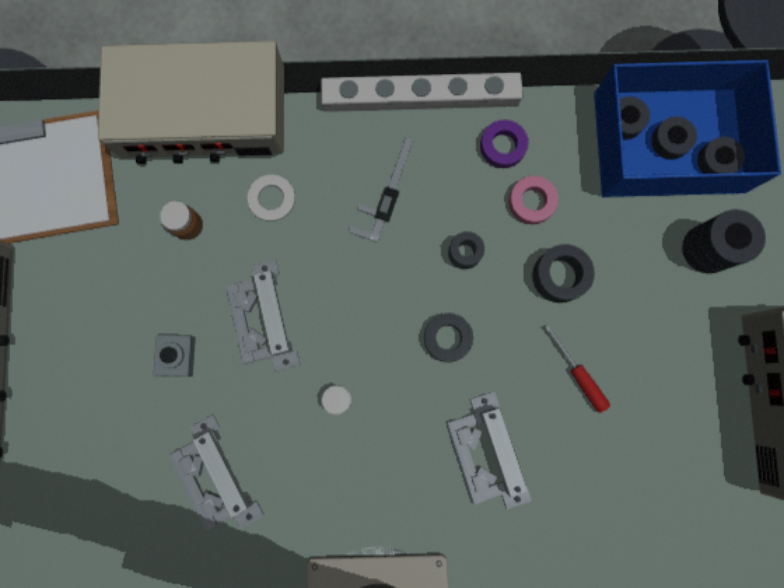

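View pics/scene0.png

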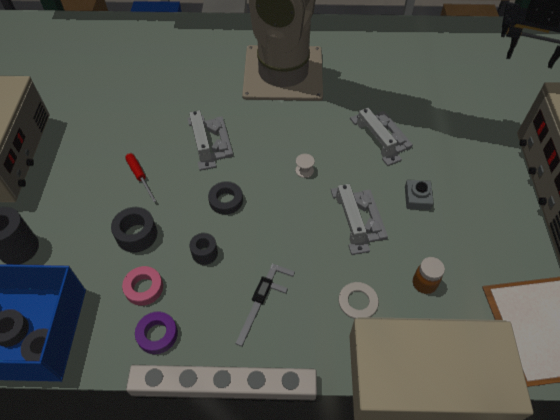

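The top view, 784x588, shows these candidates:
- **Cores:** (448,338), (466,250) tall and (563,273) big. The flat, lowest one is at (448,338).
- **Bridges:** (265,315), (215,475) and (490,455). The base is near (378,575), so (265,315) is farthest. Its open side faces right, towards world -y.
- **Button:** (170,355).

Next I measure and confirm in a crop.

Run:
```python
from h import *
from scipy.spatial.transform import Rotation as Ro
s=robot.sense(); q=s['tcp_rot']; print('tool axes\n',Ro.from_quat([q[1],q[2],q[3],q[0]]).as_matrix().round(3))
im,P,ok=cloud('top')
def reg(u0,u1,v0,v1,z0,z1):
    m=np.zeros(ok.shape,bool); m[int(v0/1.4):int(v1/1.4),int(u0/1.4):int(u1/1.4)]=1
    return m&ok&(P[...,2]>z0)&(P[...,2]<z1)
for n,b,z in [('core',(415,480,305,370),(.02,.035)),('tall',(440,490,225,275),(.035,.06)),('big',(525,600,238,308),(.04,.06)),('bobbin',(310,360,380,420),(.033,.05)),('button',(155,186,340,370),(.031,.07)),('box',(145,200,330,380),(.022,.033))]:
    m=reg(*b,*z); X=P[m]; (c,r)=cv2.minEnclosingCircle(X[:,:2].astype(np.float32)); print(n,m.sum(),np.round(c,4),round(r,4),'z',np.percentile(X[:,2],[5,50,95]).round(4))
for n,b in [('A',(220,305,255,375)),('B',(165,265,412,528)),('C',(440,535,390,510))]:
    m=reg(*b,.038,.06); X=P[m][:,:2]; c,sz,a=cv2.minAreaRect(X.astype(np.float32)); print(n,m.sum(),np.round(c,4),np.round(sz,4),a,'R',np.hypot(*c), np.median(P[m][:,2]))
    w,V=np.linalg.eigh(np.cov(X.T)); print('  long axis',V[:,1].round(4), 'mean',X.mean(0).round(4))
m=reg(225,262,285,350,.012,.03); X=P[m]; print('vstop',m.sum(),X.mean(0).round(4))
c=cv2.resize(im[170:290,100:350],None,fx=3,fy=3,interpolation=cv2.INTER_CUBIC); cv2.imwrite('pics/crop1.png',c)
```

```text
tool axes
 [[-0.     0.328  0.945]
 [-0.001  0.945 -0.328]
 [-1.    -0.001  0.   ]]
core 697 [ 0.475  -0.1301] 0.0419 z [0.0231 0.0264 0.0302]
tall 386 [ 0.6255 -0.1659] 0.0301 z [0.0394 0.0453 0.0488]
big 886 [ 0.5792 -0.3327] 0.0492 z [0.0454 0.0502 0.0535]
bobbin 327 [0.3748 0.0632] 0.0239 z [0.0373 0.0404 0.0437]
button 367 [0.457  0.3446] 0.0345 z [0.0315 0.0429 0.0544]
box 434 [0.4558 0.3406] 0.0438 z [0.0261 0.0304 0.0327]
A 785 [0.5237 0.1697] [0.1402 0.0306] 12.537383079528809 R 0.5505168672007126 0.05057334863838476
  long axis [-0.9762 -0.2168] mean [0.5228 0.1687]
B 904 [0.2607 0.2522] [0.1402 0.0314] 27.28932762145996 R 0.3627033134417868 0.05066148002928001
  long axis [-0.8867 -0.4624] mean [0.2605 0.2507]
C 856 [ 0.2839 -0.2124] [0.1401 0.0305] 16.323291778564453 R 0.35455307692714844 0.05052057770114643
  long axis [-0.9599 -0.2804] mean [ 0.2839 -0.212 ]
vstop 510 [0.5182 0.2217 0.0169]
```

View pics/crop1.png

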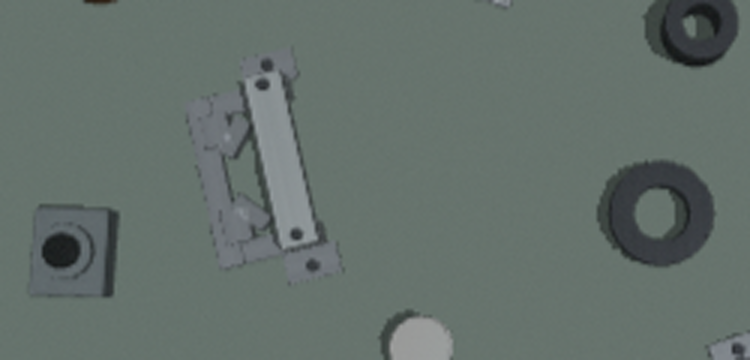

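The crop confirms two things. The flat core is at (657,213), and the bridge at (275,160) has its V on the left, so the core enters from the right (bare bench). The button is at (61,250). I push the core diagonally first, then along the bridge's y direction (-0.217,0.976) to home at (0.5235,0.169).

Call:
jog_arm(
  deltas=[
    [[26, -28, 0, -0.12], [26, -28, 0, -0.12], [26, -28, 0, -0.12], [26, -28, 0, -0.12], [26, -28, 0, -0.12], [26, -28, 0, -0.12], [26, -30, 0, -0.12], [26, -30, 0, -0.12]],
  ],
  gripper=0,
)

```text
clock: 0.77
eef_pos: [0.4082, 0.357, 0.2174]
tcp_rot: [0.557, 0.431, 0.563, -0.433]
contact_force: [1.1, 0.4, -0.4]
finger_gap: 0.531
```

Run:
```python
from h import *
im,P,ok=cloud('top')
# button top: dark pixels near (120,253)
g=im.max(2); m=np.zeros(g.shape,np.uint8); m[240:266,108:135]=g[240:266,108:135]<45
n,l,st,c=cv2.connectedComponentsWithStats(m); 
for i in range(1,n): 
    X=P[(l==i)&ok]; print(st[i],c[i],np.median(X,0).round(4),np.percentile(X[:,2],[10,50,90]).round(4), X.mean(0).round(4))
```

```text
[114 248  12  11 101] [119.68316832 253.37623762] [0.4555 0.3404 0.0527] [0.0504 0.0527 0.0556] [0.455  0.3404 0.0527]
```

Call:
jog_arm(
  deltas=[
    [[6, -38, 0, -0.08], [6, -38, 0, -0.08], [6, -38, 0, -0.08], [6, -38, 0, -0.08], [6, -38, 0, -0.08], [6, -38, 0, -0.08], [6, -38, 0, -0.08], [0, -38, 0, -0.06]],
  ],
)

```text
clock: 1.43
eef_pos: [0.4527, 0.0365, 0.2149]
tcp_rot: [-0.387, -0.589, -0.393, 0.591]
contact_force: [1.1, 0.2, -0.0]
finger_gap: 0.5
```

Call:
jog_arm(
  deltas=[
    [[0, -38, 0, 0], [0, -38, 0, 0], [0, -38, 0, 0], [0, -38, 0, 0], [0, -38, 0, 0], [0, -38, 0, 0], [0, -20, 0, 0], [0, 0, 0, 0]],
  ],
)

```text
clock: 2.1
eef_pos: [0.4465, -0.2323, 0.215]
tcp_rot: [-0.383, -0.592, -0.388, 0.593]
contact_force: [-0.0, 0.1, 0.1]
finger_gap: 0.501
```

Call:
jog_arm(
  deltas=[
    [[2, 18, -38, 0.03], [2, 18, -38, 0.03], [0, 0, -38, 0], [0, 0, -38, 0], [0, 0, -30, 0], [0, 0, -10, 0], [0, 0, 0, 0], [0, 0, 0, 0]],
  ],
)

```text
clock: 2.77
eef_pos: [0.4492, -0.1945, 0.0169]
tcp_rot: [0.4, 0.581, 0.405, -0.581]
contact_force: [-0.2, 0.3, 0.6]
finger_gap: 0.501
```

Call:
jog_arm(
  deltas=[
    [[0, 0, -8, 0], [3.5, 9.4, 0, 0], [3.5, 9.4, 0, 0], [2.5, 6.6, 0, 0], [2.5, 6.6, 0, 0], [2.5, 6.6, 0, 0], [2.5, 6.6, 0, 0], [2.5, 6.6, 0, 0]],
  ],
)

```text
clock: 3.43
eef_pos: [0.4742, -0.1396, 0.0147]
tcp_rot: [0.402, 0.584, 0.402, -0.579]
contact_force: [-0.9, -2.5, -1.2]
finger_gap: 0.502
```

Call:
jog_arm(
  deltas=[
    [[3, 8, -4, 0], [3.5, 9.4, -3, 0], [3.5, 9.4, 0, 0], [3.5, 9.4, 0, 0], [3.5, 9.4, 0, 0], [3.5, 9.4, 0, 0], [3.5, 9.4, 0, 0], [3.5, 9.4, 0, 0]],
  ],
)

```text
clock: 4.1
eef_pos: [0.5047, -0.0619, 0.0085]
tcp_rot: [0.402, 0.585, 0.4, -0.58]
contact_force: [-1.2, -4.0, 0.2]
finger_gap: 0.502
```

Call:
jog_arm(
  deltas=[
    [[3.5, 9.4, 0, 0], [3.5, 9.4, 0, 0], [3.5, 9.4, 0, 0], [3.5, 9.4, 0, 0], [3.5, 9.4, 0, 0], [3, 8, 0, 0], [2, 5, 0, 0], [0, 0, 0, 0]],
  ],
)

```text
clock: 4.77
eef_pos: [0.5301, 0.0079, 0.0085]
tcp_rot: [0.403, 0.584, 0.401, -0.579]
contact_force: [-0.7, -2.9, 1.4]
finger_gap: 0.502
```

Call:
jog_arm(
  deltas=[
    [[-6, -17, 0, 0], [-6, -18, 0, 0], [8, 0, 0, 0.115], [8, 0, 0, 0.115], [8, 0, 0, 0.115], [8, 0, 0, 0.115], [8, 0, 0, 0.115], [0, 0, 0, 0]],
  ],
)

```text
clock: 5.43
eef_pos: [0.5608, -0.0222, 0.0088]
tcp_rot: [0.556, 0.44, 0.559, -0.43]
contact_force: [0.4, -0.3, 0.4]
finger_gap: 0.5
```

Run:
```python
from h import *
from scipy.spatial.transform import Rotation as Ro
s=robot.sense(); q=s['tcp_rot']; y=Ro.from_quat([q[1],q[2],q[3],q[0]]).as_matrix()[:,1]; print(s['eef_pos'].round(4),np.degrees(np.arctan2(y[1],y[0])))
snap('top'); im,P,ok=cloud('top')
m=ok&(P[...,2]>.02)&(P[...,2]<.033)&(abs(P[...,0]-.546)<.06)&(P[...,1]>0)&(P[...,1]<.11)&(im.max(2)<90)
X=P[m][:,:2]; c,r=cv2.minEnclosingCircle(X.astype(np.float32)); print(m.sum(),np.round(c,4),r,X.mean(0))
u,v=proj('top',[.546,.05,.026]).astype(int); print(u,v)
cv2.imwrite('pics/a.png',cv2.resize(im[v-70:v+70,u-110:u+80],None,fx=3.5,fy=3.5))
```

```text
[ 0.5608 -0.0222  0.0088] 14.022627271737212
161 [0.5514 0.0765] 0.03214997425675392 [0.55227736 0.08152067]
244 212
```

View pics/a.png

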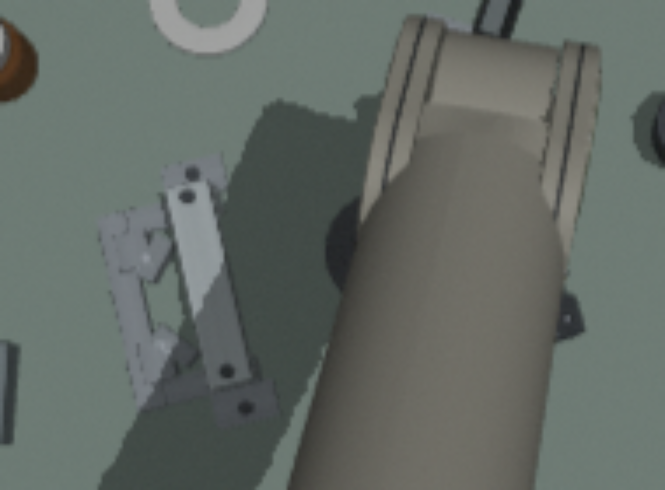

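The view shows only the core's left rim at (327,250); the arm hides the rest. I will fit that rim and check it with the scene camera.

Run:
```python
from h import *
from scipy.optimize import least_squares
snap('scene')
for n in('top','scene'):
    im,P,ok=cloud(n)
    m=ok&(P[...,2]>.022)&(P[...,2]<.030)&(abs(P[...,0]-.546)<.07)&(P[...,1]>.005)&(P[...,1]<.12)&(im.max(2)<90)
    m=cv2.morphologyEx(m.astype(np.uint8),cv2.MORPH_OPEN,np.ones((2,2),np.uint8))>0
    X=P[m][:,:2]
    # outer edge points: max y per x bin
    b=np.round(X[:,0]/.003); E=np.array([X[b==k][np.argmax(X[b==k][:,1])] for k in np.unique(b)])
    f=least_squares(lambda c:np.hypot(*(E-c).T)-.042,[.546,.05],loss='soft_l1',f_scale=.001)
    print(n,m.sum(),len(E),f.x.round(4),(f.fun*1e3).round(1))
z=load('scene');u,v=proj('scene',[.546,.05,.026]).astype(int)
cv2.imwrite('pics/b.png',cv2.resize(z['im'][v-60:v+70,u-80:u+130],None,fx=3.5,fy=3.5)); print(u,v)
```

```text
top 137 34 [0.5401 0.0479] [ 1.188e+02  2.520e+01  2.310e+01  1.890e+01  1.610e+01  1.410e+01
  1.220e+01  3.400e+00  1.100e+00 -1.800e+00 -5.000e+00 -6.700e+00
 -9.200e+00 -1.500e+00 -5.000e-01 -1.700e+00 -1.300e+00 -1.700e+00
  2.000e-01 -1.000e-01 -3.000e-01 -2.000e-01  1.000e-01  7.000e-01
 -4.000e-01  5.000e-01  1.600e+00  3.100e+00  2.100e+00  1.200e+00
 -9.000e-01  9.000e-01  3.000e+00  3.200e+00]
scene 351 28 [0.5444 0.0497] [-1.4  1.3 -3.  -5.1  2.4  2.4  0.7 -2.7 -3.4  5.5  4.7  3.9 -9.9 -7.4
 -0.6 -0.4 -0.1  0.4 -1.2  1.1 -1.1  1.4  0.5  1.7  0.4 -0.9 -0.7 -1.6]
299 221
```

View pics/b.png

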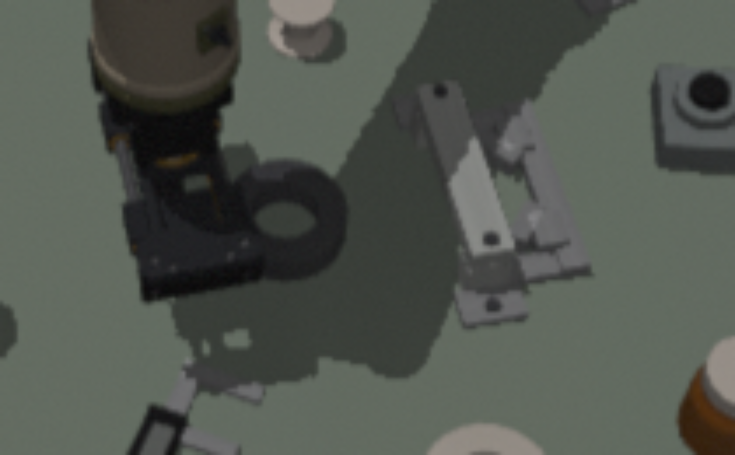

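The scene view shows the core at (285,220), free of the fingers, and the bridge mouth clear. The core is at about (0.5445,0.050), 5 mm off the bridge axis. I aim it straight at the home point.

Call:
jog_arm(
  deltas=[
    [[-3, 8, 0, -0.03], [-2, 8, 0, 0], [-1, 6, 0, 0], [-1.2, 7, 0, 0], [-1.2, 7, 0, 0], [-1.4, 8, 0, 0], [-1.4, 8, 0, 0], [-1.4, 8, 0, 0]],
  ],
)

```text
clock: 6.2
eef_pos: [0.544, 0.0387, 0.0083]
tcp_rot: [0.544, 0.455, 0.546, -0.447]
contact_force: [1.0, -3.2, 0.6]
finger_gap: 0.5
```

Call:
jog_arm(
  deltas=[
    [[1.0, 5, 0, 0.015], [1.0, 5, 0, 0.015], [1.0, 5, 0, 0.01], [0.5, 5, 0, 0], [0.5, 5, 0, 0], [0.5, 5, 0, 0], [0, 5, 0, 0], [0, 0, 0, 0]],
  ],
)

```text
clock: 6.87
eef_pos: [0.5483, 0.0783, 0.0082]
tcp_rot: [0.553, 0.442, 0.556, -0.435]
contact_force: [-0.6, -2.7, 1.1]
finger_gap: 0.501
```

```bash
cat > c.py <<'E'
from h import *
import sys
from scipy.spatial.transform import Rotation as Ro
s=robot.sense(); q=s['tcp_rot']; y=Ro.from_quat([q[1],q[2],q[3],q[0]]).as_matrix()[:,1]
T=s['eef_pos']; H=np.array([.5235,.1693]); dx=np.array([.976,.217]); dy=np.array([-.217,.976])
f=np.array([-y[1],y[0]]); c=T[:2]+.0455*f
print('tcp',T.round(4),'yaw',np.degrees(np.arctan2(y[1],y[0])).round(1),'core est',c.round(4),'bridge frame',(c-H)@dx,(c-H)@dy,'tcp',(T[:2]-H)@dx,s['contact_force'].round(1),s['clock'])
snap('scene'); z=load('scene');u,v=proj('scene',[.53,.13,.026]).astype(int)
cv2.imwrite(f'pics/{sys.argv[1]}.png',cv2.resize(z['im'][v-50:v+60,u-70:u+90],None,fx=4.5,fy=4.5,interpolation=cv2.INTER_CUBIC))
E
python3 c.py c1
```

```text
tcp [0.5483 0.0783 0.0082] yaw 13.3 core est [0.5378 0.1226] bridge frame 0.003782630561838121 -0.048697702885153585 tcp 0.00442625017567046 [-0.6 -2.7  1.1] 6.8667
```

View pics/c1.png

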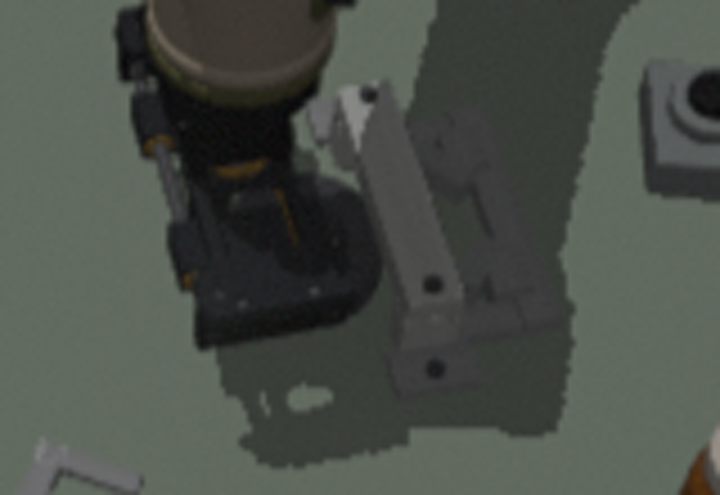

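The core's rim at (375,240) is right at the bar, centred between the legs.

Call:
jog_arm(
  deltas=[
    [[-1.4, 4.5, 0, 0], [-1.4, 4.5, 0, 0], [-1.4, 4.5, 0, 0], [-1.4, 4.5, 0, 0], [-1.2, 4, 0, 0], [-1.2, 4, 0, 0], [-1, 4, 0, 0], [-1, 4, 0, 0]],
  ],
)

```text
clock: 7.58
eef_pos: [0.5376, 0.114, 0.0082]
tcp_rot: [0.553, 0.443, 0.555, -0.436]
contact_force: [0.7, -3.8, -0.1]
finger_gap: 0.501
```

Call:
jog_arm(
  deltas=[
    [[-1, 3, 0, 0], [-1, 3, 0, 0], [-0.7, 3, 0, 0], [-0.5, 2, 0, 0]],
  ],
)

```text
clock: 7.92
eef_pos: [0.534, 0.1248, 0.0082]
tcp_rot: [0.554, 0.442, 0.555, -0.436]
contact_force: [2.3, -14.6, 1.5]
finger_gap: 0.501
```

Call:
jog_arm(
  deltas=[
    [[-0.5, 2, 0, 0], [-0.5, 2, 0, 0], [-0.5, 2, 0, 0]],
  ],
)

```text
clock: 8.17
eef_pos: [0.5336, 0.1246, 0.0083]
tcp_rot: [0.554, 0.442, 0.551, -0.439]
contact_force: [1.8, -9.4, -0.0]
finger_gap: 0.497
```

Call:
jog_arm(
  deltas=[
    [[-1, 4, 0, 0], [-1, 4, 0, 0], [-1, 4, 0, 0], [0, 0, 0, 0]],
  ],
)

```text
clock: 8.5
eef_pos: [0.5332, 0.1237, 0.0085]
tcp_rot: [0.556, 0.443, 0.545, -0.446]
contact_force: [-0.5, 0.1, 0.2]
finger_gap: 0.499
```

```bash
python3 c.py c2
python3 - <<'E'
from h import *
H=np.array([.5235,.1693]); B=np.array([[.976,.217],[-.217,.976]])
for n in('top','scene'):
    if n=='top': snap('top')
    im,P,ok=cloud(n); Q=(P[...,:2]-H)@B.T
    m=ok&(P[...,2]>.022)&(P[...,2]<.030)&(abs(Q[...,0])<.05)&(Q[...,1]>.016)&(Q[...,1]<.048)
    print(n,m.sum(), Q[m].min(0) if m.any() else '',Q[m].max(0) if m.any() else '', Q[m].mean(0) if m.any() else '')
im=load('top')['im'];u,v=proj('top',[.5235,.19,.026]).astype(int)
cv2.imwrite('pics/d.png',cv2.resize(im[v-50:v+50,u-65:u+65],None,fx=5.5,fy=5.5,interpolation=cv2.INTER_CUBIC))
E
```

```text
tcp [0.5332 0.1237 0.0085] yaw 12.2 core est [0.5236 0.1682] bridge frame -0.0001591624140928792 -0.0010902763928486736 tcp -0.0004546226027919333 [-0.5  0.1  0.2] 8.5
top 0   
scene 140 [-0.04922875  0.02357526] [0.04021575 0.04775081] [-0.00064167  0.03328441]
```

View pics/d.png

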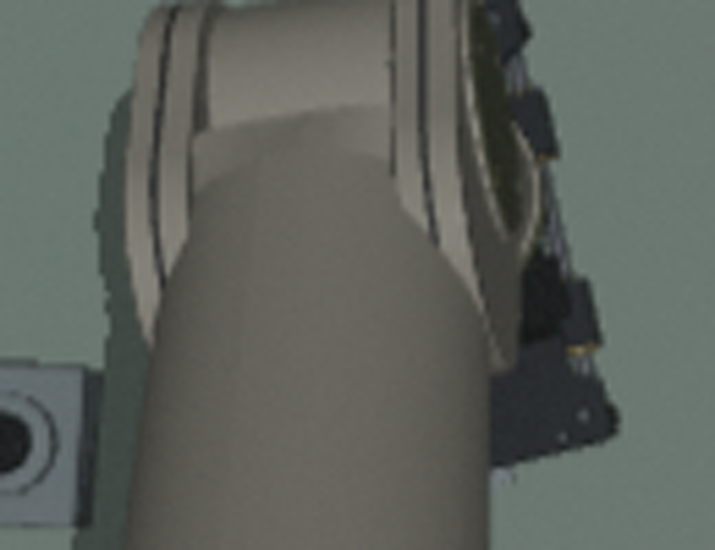

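The arm hides the bridge here. The push stalled at the predicted home pose, within about 1 mm. I back off, rise and move above the button, so the core can be checked before pressing.

Call:
jog_arm(
  deltas=[
    [[2, -9, 0, 0], [4, -18, 0, 0], [5, -22, 0, 0], [0, -10, 20, 0], [0, 0, 38, 0], [0, 0, 38, 0], [0, 0, 38, 0], [0, 0, 30, 0]],
  ],
)

```text
clock: 9.27
eef_pos: [0.5368, 0.067, 0.1715]
tcp_rot: [0.552, 0.438, 0.552, -0.446]
contact_force: [0.4, 0.7, 0.3]
finger_gap: 0.502
```

Call:
jog_arm(
  deltas=[
    [[-10, 38, 0, 0], [-10, 38, 0, 0], [-10, 38, 0, 0], [-10, 38, 0, 0], [-10, 38, 0, 0], [-10, 38, 0, 0], [-10, 38, 0, 0], [0, 0, 0, 0]],
  ],
  gripper=1,
)

```text
clock: 9.93
eef_pos: [0.4627, 0.3467, 0.1839]
tcp_rot: [0.551, 0.446, 0.553, -0.438]
contact_force: [-2.1, 0.4, -0.1]
finger_gap: 0.03
```

Run:
```python
from h import *
H=np.array([.5235,.1693]); B=np.array([[.976,.217],[-.217,.976]])
s=robot.sense(); print(s['eef_pos'])
for n in('top','scene'):
    snap(n)
    im,P,ok=cloud(n); Q=(P[...,:2]-H)@B.T
    mb=ok&(P[...,2]>.04)&(P[...,2]<.06)&(abs(Q[...,0])<.09)&(abs(Q[...,1])<.03)
    print(n,'bar',mb.sum(),P[mb].mean(0).round(4) if mb.any() else '')
    m=ok&(P[...,2]>.020)&(P[...,2]<.032)&(abs(Q[...,0])<.05)&(abs(Q[...,1])<.06)&(im.max(2)<90)
    q=Q[m]; a=q[q[:,1]<-.014]; b=q[q[:,1]>.016]; print(len(a),len(b), a.min(0) if len(a) else'',b.max(0) if len(b) else'')
    if len(a): c,r=cv2.minEnclosingCircle(q.astype(np.float32)); print('circle',np.round(c,4),r)
    u,v=proj(n,[.5235,.17,.026]).astype(int)
    globals()[n+'c']=cv2.resize(im[v-42:v+42,u-42:u+42],None,fx=4.75,fy=4.75,interpolation=cv2.INTER_CUBIC)
cv2.imwrite('pics/e.png',np.hstack([topc,scenec]))
```

```text
[0.46273729 0.34668737 0.18385963]
top bar 776 [0.5227 0.1689 0.0506]
243 193 [-0.03773191 -0.04177437] [0.03354801 0.04108344]
circle [0.0008 0.0007] 0.04267910122871399
scene bar 726 [0.5258 0.1694 0.0514]
222 148 [-0.03995801 -0.04097618] [0.04925959 0.05879445]
circle [0.0044 0.0146] 0.05700276419520378
```

View pics/e.png

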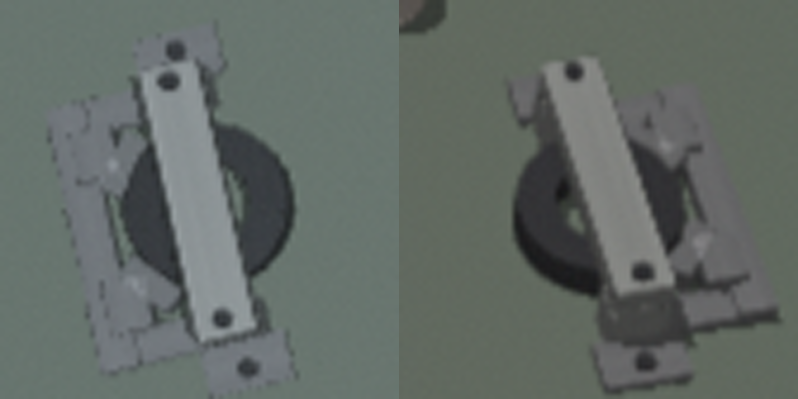

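The core sits under the bar, between both V blocks, with its centre within about 1 mm of home. The top crop shows its rim touching near (130,165) and (140,285). Spread fingers could still hold it slightly off one face. I give one gentle centred push with the fingers shut, so the V seats it freely.

Call:
jog_arm(
  deltas=[
    [[11.5, -37, 0, 0], [11.5, -37, 0, 0], [11.5, -37, 0, 0], [11.5, -37, 0, 0], [11.5, -37, 0, 0], [11.5, -37, 0, 0], [11, -37, 0, 0], [0, 0, 0, 0]],
  ],
)

```text
clock: 10.7
eef_pos: [0.5449, 0.062, 0.1849]
tcp_rot: [0.549, 0.448, 0.551, -0.44]
contact_force: [-0.3, -1.2, -0.8]
finger_gap: 0.006
```

Call:
jog_arm(
  deltas=[
    [[2, 0, -38, 0], [0, 0, -38, 0], [0, 0, -38, 0], [0, 0, -38, 0], [0, 0, -18, 0], [0, 0, -6, 0], [0, 0, 0, 0], [0, 0, 0, 0]],
  ],
)

```text
clock: 11.37
eef_pos: [0.5477, 0.0466, 0.0069]
tcp_rot: [0.546, 0.457, 0.544, -0.444]
contact_force: [0.7, -0.5, -0.2]
finger_gap: 0.002
```

Call:
jog_arm(
  deltas=[
    [[-1.5, 10, 0, 0.015], [-2, 12, 0, 0.015], [-2, 12, 0, 0], [-2, 9, 0, 0], [-1.5, 7, 0, 0], [-1, 4, 0, 0], [-0.5, 3, 0, 0], [-0.5, 3, 0, 0]],
  ],
)

```text
clock: 12.03
eef_pos: [0.5403, 0.1156, 0.0155]
tcp_rot: [0.556, 0.451, 0.551, -0.429]
contact_force: [0.0, 0.0, -0.3]
finger_gap: 0.006
```

Call:
jog_arm(
  deltas=[
    [[-4, -1, -4, 0], [-1.5, 0, -2, 0], [-0.7, 2, 0, 0], [-0.7, 3, 0, 0], [-0.7, 3, 0, 0], [-0.7, 3, 0, 0]],
  ],
)

```text
clock: 12.53
eef_pos: [0.5339, 0.1163, 0.0092]
tcp_rot: [0.557, 0.452, 0.546, -0.433]
contact_force: [1.7, -8.5, 0.7]
finger_gap: 0.007
```

Call:
jog_arm(
  deltas=[
    [[-0.8, 4, 0, 0], [-1, 5, 0, 0], [-1, 5, 0, 0]],
  ],
)

```text
clock: 12.78
eef_pos: [0.5338, 0.1165, 0.0093]
tcp_rot: [0.558, 0.453, 0.539, -0.439]
contact_force: [2.0, -14.6, 2.3]
finger_gap: 0.002
```

Call:
jog_arm(
  deltas=[
    [[-1, 5, 0, 0], [-1, 5, 0, 0]],
  ],
)

```text
clock: 12.95
eef_pos: [0.5337, 0.1164, 0.0094]
tcp_rot: [0.559, 0.453, 0.534, -0.444]
contact_force: [2.6, -13.7, 1.9]
finger_gap: 0.008
```

The core held firm at about 14 N with no movement, so it is seated. Now I retreat and go to the button.

Call:
jog_arm(
  deltas=[
    [[2, -9, 0, 0], [4, -18, 0, 0], [5, -22, 0, 0], [0, -10, 20, 0], [0, 0, 38, 0], [0, 0, 38, 0], [0, 0, 38, 0], [0, 0, 10, 0]],
  ],
)

```text
clock: 13.62
eef_pos: [0.54, 0.0458, 0.1539]
tcp_rot: [0.555, 0.452, 0.534, -0.45]
contact_force: [1.3, -0.1, 1.9]
finger_gap: 0.004
```

Call:
jog_arm(
  deltas=[
    [[-10, 38, 0, 0], [-10, 38, 0, 0], [-10, 38, 0, 0], [-10, 38, 0, 0], [-10, 38, 0, 0], [-10, 38, 0, 0], [-10, 36, 0, 0], [0, 0, 0, 0]],
  ],
)

```text
clock: 14.28
eef_pos: [0.4673, 0.3139, 0.1583]
tcp_rot: [0.553, 0.459, 0.53, -0.451]
contact_force: [-1.3, 1.5, 0.6]
finger_gap: 0.006
```

Run:
```python
from h import *
from scipy.spatial.transform import Rotation as Ro
H=np.array([.5235,.1693]); B=np.array([[.976,.217],[-.217,.976]])
s=robot.sense(); q=s['tcp_rot']; print(s['eef_pos'].round(4),Ro.from_quat([q[1],q[2],q[3],q[0]]).as_matrix()[:,0].round(3))
snap('top'); snap('scene')
im,P,ok=cloud('top'); Q=(P[...,:2]-H)@B.T
m=ok&(P[...,2]>.020)&(P[...,2]<.032)&(abs(Q[...,0])<.05)&(abs(Q[...,1])<.06)&(im.max(2)<90)
c,r=cv2.minEnclosingCircle(Q[m].astype(np.float32)); print('circle',np.round(c,4),r)
im,P,ok=cloud('scene'); u,v=proj('scene',[.455,.3405,.053]).astype(int); print(u,v)
m=np.zeros(ok.shape,bool); m[v-12:v+13,u-14:u+15]=1; m&=ok&(im.max(2)<45)&(P[...,2]>.045)&(P[...,2]<.06)
print('button',m.sum(),P[m].mean(0).round(4), np.median(P[m],0).round(4))
```

```text
[0.4673 0.3139 0.1583] [ 0.031 -0.011 -0.999]
circle [0.0002 0.0002] 0.042192209511995316
421 186
button 99 [0.4561 0.3409 0.0529] [0.4564 0.3411 0.0534]
```

The core now measures 0.2 mm from home. The two cameras agree on the button at (0.4557,0.3407,0.053).

Call:
jog_arm(
  deltas=[
    [[-6, 14, 0, 0], [-5.5, 13, -20, 0], [0, 0, -30, 0], [0, 0, -25, 0], [0, 0, -8, 0], [0, 0, 0, 0]],
  ],
)

```text
clock: 14.88
eef_pos: [0.4638, 0.3258, 0.0735]
tcp_rot: [0.55, 0.464, 0.525, -0.455]
contact_force: [-0.3, 0.2, 0.5]
finger_gap: 0.006
```

Call:
jog_arm(
  deltas=[
    [[-4, 7, 0, 0], [-3, 6, 0, 0], [-2, 3, 0, 0], [0, 0, -4, 0], [0, 0, -4, 0], [0, 0, 0, 0]],
  ],
)

```text
clock: 15.38
eef_pos: [0.4572, 0.3429, 0.0701]
tcp_rot: [0.549, 0.467, 0.524, -0.454]
contact_force: [-0.4, 0.0, -0.4]
finger_gap: 0.005
```

Call:
jog_arm(
  deltas=[
    [[0, -1, -5, 0], [0, 0, -5, 0], [0, 0, -3, 0], [0, 0, -3, 0], [0, 0, -3, 0], [0, 0, -3, 0]],
  ],
)

```text
clock: 15.88
eef_pos: [0.4578, 0.3419, 0.047]
tcp_rot: [0.549, 0.467, 0.523, -0.454]
contact_force: [-1.9, -0.6, 4.1]
finger_gap: 0.01
```

Call:
jog_arm(
  deltas=[
    [[0, 0, -3, 0], [0, 0, -3, 0], [0, 0, -4, 0]],
  ],
)

```text
clock: 16.13
eef_pos: [0.4581, 0.3423, 0.0454]
tcp_rot: [0.547, 0.468, 0.525, -0.454]
contact_force: [-22.9, -15.8, 62.5]
finger_gap: 0.005
```

The button is on its stop, so I release it.

Call:
jog_arm(
  deltas=[
    [[0, 0, 4, 0], [0, 0, 8, 0], [0, 0, 20, 0], [0, 0, 35, 0], [0, 0, 35, 0], [0, 0, 35, 0], [0, 0, 0, 0], [0, 0, 0, 0]],
  ],
)

```text
clock: 16.8
eef_pos: [0.4575, 0.3403, 0.1896]
tcp_rot: [0.547, 0.468, 0.524, -0.455]
contact_force: [-0.5, -0.8, -1.3]
finger_gap: 0.003
```

Run:
```python
from h import *
H=np.array([.5235,.1693]); B=np.array([[.976,.217],[-.217,.976]])
snap('top'); snap('scene','final'); print(robot.sense()['contact_force'].round(1))
im,P,ok=cloud('top'); Q=(P[...,:2]-H)@B.T
m=ok&(P[...,2]>.020)&(P[...,2]<.032)&(abs(Q[...,0])<.05)&(abs(Q[...,1])<.06)&(im.max(2)<90)
c,r=cv2.minEnclosingCircle(Q[m].astype(np.float32)); print('circle',np.round(c,4),r)
im,P,ok=cloud('scene'); u,v=421,186
m=np.zeros(ok.shape,bool); m[v-12:v+13,u-14:u+15]=1; m&=ok&(im.max(2)<45)&(P[...,2]>.04)&(P[...,2]<.06)
print('button',m.sum(),np.median(P[m],0).round(4))
```

```text
[-0.4 -0.2 -0.6]
circle [0.    0.001] 0.04307107254862785
button 93 [0.4574 0.3401 0.0532]
```

View pics/final.png

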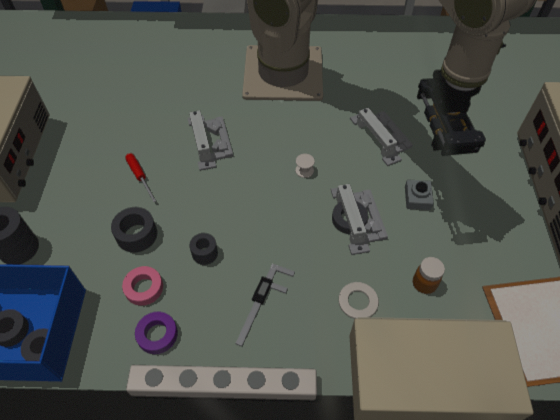

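The final view shows the core under the bar at (350,215), the button back up at (421,187), and everything else where it was.

```bash
python3 -c "
from h import *
print(job.sign_off())"
```

```text
the job is handed in; nothing more can be done
None
```

The core is home in the V stop of the farthest bridge, the start button was pressed once after that and has come back up, and the job is handed in. It finished at about 17 s.

- **Push:** I slid the flat core (84 mm ring) across the bench with two spread fingers and in under the bar. A second, centred push with the fingers shut then let the V seat it.
- **Core check:** The core did not move under about 14 N in that second push. Its centre then measured 0.2 mm from home, and 1.0 mm in the last, noisier reading, which is within the calibration error.
- **Button check:** I pressed until it hit its hard stop. Its top now reads 53.2 mm, about the 53 mm it had before the press.
- **Press force:** The last step of the press gave about 62 N up plus about 28 N sideways at the fingertips. That is more than intended but below the 120 N wrist limit.
- **Rest of the bench:** The other things look unmoved in the final picture, and the robot is touching nothing.

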